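Date-code a batch of spice jars

ROBOT

A 6-joint arm with a two-finger parallel gripper is mounted at the origin on the work surface. World frame = base frame: x ahead of the robot, y to its left, z up, the work surface at z = 0. Lengths are in m, angles in degrees, forces in N, time in s.
With the tool pointing down it reaches from about 0.25 to 0.725 m from the base axis. Payload 9.7 kg.
Tool frame: the origin (TCP) lies midway between the tips of the shut fingers; the grasp point (between the pads) lies bot.hold_point_z behind it (bot.hold_point_z is the distance from the TCP to the grasp point, in m); z points along the fingers, y is the line along which they close (so a half turn about z gives the same grasp; the last joint's range is limited). The gripper opens to 85 mm and grips with 20 to 120 N. Pads are 22 mm wide; open, the fingers measure 114 mm over their backs; the gripper's body (76 mm by 85 mm) begins 54 mm behind the grasp point. The pads swing forward as they close: fully open they stand 13 mm farther back than shut.
Start: joints at [76.146, 4.979, 10.078, 95.1, 0, 90], TCP at [0.132, 0.534, 0.231] pointing down, gripper open.
Joint ranges: [-179.16, 179.16], [-48.56, 103.87], [-65.8, 70.77], [-126.05, 130.52], [-82.76, 87.17], [-180, 180]. Speed limits (degrees/s): [127.2, 127.2, 147.25, 180, 180, 180].

INTERFACE

Orientations are given as [roll, pitch, yaw] about the fixed x, y, z axes, in that order (R = Rz(yaw) Ry(pitch) Rx(roll)).
In Python, from workcell import bot, camera, camera_model, ticket gives the robot as it stands.
- The arm moves only by the tool send_rows, never from a script. Its argument "targets" is text: rows parted by semicolons, each of 5 numbers parted by spaces: the shift along the tool's x, y, z in mm, then the turn about the tool's z in degrees, then the closure in counts, from 0 (fully open) to 255 (shut). A call has 1 to 20 rows; each row is the pose to reach, as a shift and turn from the pose commanded when the call began, along the tool's axes at that moment; what a row does not reach only later rows make up. A row lasts 1/8 s, in which the tool goes at most 62.5 mm and 10.7 degrees, less where a joint would pass 70% of its speed; a pose out of reach is approached as far as the arm can. A call with a gripper value outside its range is refused whole. The fingers move at their own pace and stop on an object; "newtons" is the grip in N (left out, the last holds). Time passes only in rows, so rows that repeat a pose let the fingers close. It gives the time, the measured TCP pose, the force, the opening and the grip force at its end, in the units of the state.
- bot.get_obs(): the state, without advancing time (a new reading comes with each control period).
- camera(name): name is "scene" or "side" or "wrist"; returns the picture (420x560x3 uint8, blue, green, red); there is no depth.
- camera_model(name): a dict with "K" (3x3 intrinsics, pixels), "pose" (4x4, takes a point from camera to world coordinates); the wrist camera has in their place "T_tool_cam" (4x4, takes a point from camera to tool coordinates, whose origin is the TCP and whose axes are the flange's). Camera axes: x right, y down, z forward; pixel columns grow to the right and rows downward; lengths in m; the calibration is good to about 2 mm. The wrist camera is an equidistant fisheye: a pixel r from the principal point sees the ray r / f radians off the axis. A picture is of the moment at which its call begins: read the wrist's pose just before it. camera_model takes no time and is no camera call.
- ticket.job_done(): hands the job in; it is judged then, once.
The state is a dict: "time": time; "q": joint angles; "qd": joint speeds; "joint_efforts": joint torques, N m; "ee_pos": TCP position; "tcp_rot": TCP orientation; "wrist_force": force on the tool from outside, world axes, zero at the start; "torque": the same for the moment, N m; "opening": finger opening in m; "grasp_force": force on a finger pad.
Only numpy, scipy, OpenCV 4.12 (cv2) and the standard library are available. Lean on these libraries where they do the work, as an engineer would, in place of code of your own. Each camera call takes 0.05 s, during which the arm holds its last target. There are 200 camera calls.

TASK

Stand every spice jar from the wooden board upright in the coder's bed, one to a pocket. Pull the ink lever right over to its stop and let it come back, then, with all the jars still in their pockets, press the orange trigger down to its halfway stop, pause there for a good second while it scans, press it fully down to print, and let it up. Finally stand all the jars upright in the yellow crate, without disturbing the oil bottle, tub or timer.

Things in the scene. Friction and masses are not known exactly. Their poses are not given: they have to be found in the camera images.
- jar0: spice jar with a red screw lid, a plain round cylinder 56 mm across (lid 55 mm) and 58 mm tall, about 0.16 kg, bottom-heavy, loose; may be absent (3 or all 4 are present). Starts upright on the wooden board. Origin: centre of its underside, z up along the jar
- jar1: spice jar with a green screw lid, a plain round cylinder 56 mm across (lid 55 mm) and 58 mm tall, about 0.16 kg, bottom-heavy, loose; may be absent (3 or all 4 are present). Starts upright on the wooden board. Origin: centre of its underside, z up along the jar
- jar2: spice jar with a blue screw lid, a plain round cylinder 56 mm across (lid 55 mm) and 58 mm tall, about 0.16 kg, bottom-heavy, loose; may be absent (3 or all 4 are present). Starts upright on the wooden board. Origin: centre of its underside, z up along the jar
- jar3: spice jar with a white screw lid, a plain round cylinder 56 mm across (lid 55 mm) and 58 mm tall, about 0.16 kg, bottom-heavy, loose; may be absent (3 or all 4 are present). Starts upright on the wooden board. Origin: centre of its underside, z up along the jar
- board: fixed wooden board 240 x 240 mm, 14 mm thick, lying flat; the jars start on it. Origin: centre of its underside; x and y along its edges
- crate: fixed yellow open crate 240 x 240 mm outside, walls 5 mm thick and 45 mm high over the table, inner floor 5 mm over the table. Origin: centre of its underside; x and y along its walls. Jars may stand anywhere on its floor
- bed: fixed white coder bed, a plate 100 mm (its x) by 278 mm (its y), 18 mm thick, with a row of four round pockets along its y, 68 mm apart. Origin: centre of its underside
- pocket0 (a point): centre of the floor of bed pocket 0 (at the bed's -y end); the pocket is 63 mm across with a 2 mm chamfer, 6 mm deep, its floor 12 mm over the table; axes as the bed's
- pocket1 (a point): centre of the floor of bed pocket 1 (second from the -y end); the pocket is 63 mm across with a 2 mm chamfer, 6 mm deep, its floor 12 mm over the table; axes as the bed's
- pocket2 (a point): centre of the floor of bed pocket 2 (second from the +y end); the pocket is 63 mm across with a 2 mm chamfer, 6 mm deep, its floor 12 mm over the table; axes as the bed's
- pocket3 (a point): centre of the floor of bed pocket 3 (at the bed's +y end); the pocket is 63 mm across with a 2 mm chamfer, 6 mm deep, its floor 12 mm over the table; axes as the bed's
- lever_unit: fixed blue block 66 x 62 mm, 51 mm high, that carries the ink lever. Origin: centre of its underside. The lever's pivot runs along this body's x, 38 mm over the origin; the lever leans to this body's -y at rest and is swung over to its +y
- lever_knob (a point): centre of the lever's red ball knob, 30 mm in diameter, at the end of a 12 mm steel rod, 110 mm from the pivot. At rest it is 53 mm to the lever unit's -y side of the pivot and 135 mm over the table; at the stop 53 mm to the +y side at the same height; 148 mm over the table midway
- lever (a joint): ink lever angle in rad: 0 at rest, 1.0 at its stop; a spring (3 N at the knob at rest, 7 N at the stop) brings it back when let go or when the hand goes back
- trigger_unit: fixed black round pedestal of the trigger, 72 mm across at the foot, 58 mm at the top, 50 mm high. Origin: centre of its underside
- trigger_top (a point): centre of the top of the orange trigger cap, 34 mm across; 74 mm over the table when up, 68 mm at the halfway stop, 62 mm fully down; moves straight down
- trigger_half (a joint): first stage of the trigger in m: 0 up, 0.006 at the halfway stop. A light spring: 1.8 N to start, 3.6 N at the halfway stop; the second stage does not yield below 10 N
- trigger_full (a joint): second stage of the trigger in m, on top of the first: 0 until pushed with over 10 N, 0.006 fully down (12.4 N)
- oil_bottle: bystander: green oil bottle 56 mm across, 150 mm tall, loose. Origin: centre of its underside
- tub: bystander: white open tub 90 mm across, 75 mm tall, loose. Origin: centre of its underside
- timer: bystander: flat white kitchen timer 60 x 70 x 22 mm, loose. Origin: centre of its underside
Things that resemble listed ones, but are neither listed nor needed, are in the scene too. Leave any turquoise look-alike of the jar3 alone.

How it is judged:
By the outcome, as a careful person would: the job done as asked, in the order asked, and still so for the second after the job is handed in, with the robot touching nothing.
Of jar0, jar1, jar2, jar3 only 3 to 4 are there at a start; the rules pass over those that are not, and their reading is None.
At some moment in a run one of jar0, jar1, jar2, jar3 may be knocked a few centimetres aside while the robot is not near it.
It also fails if it takes over 210 s, if anything falls off the work surface, if the arm or the gripper's body presses on something with over 40 N, if the wrist force passes 120 N, or if a joint passes its speed limit or range.

## Working session

There is one attempt and no reset: what is moved stays moved. The work goes in short steps, Python scripts to look and compute and a tool call to move; the robot and the scene stay as the last step left them, time stands still between calls to the robot, and variables do not carry over. Pictures are saved under pics/ and viewed, at most 14 in all, crops included, and the job is handed in when it is done.

Besides the shell and the picture viewer there is one more tool, called after ">>>" as name(argument=value, ...) on one line, values as JSON. send_rows: Moves the arm, as the interface text tells. Its arguments: {"type":"object","properties":{"targets":{"type":"string"},"newtons":{"type":"number"}},"required":["targets"]}

```bash
mkdir -p pics; ls; python3 - <<'E'
from workcell import bot,camera,camera_model
import cv2,numpy as np
for n in ("scene","side","wrist"):
    cv2.imwrite(f"pics/{n}0.png",camera(n))
    m=camera_model(n)
    for k,v in m.items(): print(n,k,np.round(v,3).tolist() if not isinstance(v,str) else v)
print(bot.hold_point_z, bot.get_obs())
E
```

```text
pics
scene K [[408.481, 0.0, 276.072], [0.0, 408.481, 205.73], [0.0, 0.0, 1.0]]
scene pose [[-0.843, 0.413, -0.346, 0.968], [0.538, 0.628, -0.562, 0.537], [-0.015, -0.659, -0.752, 0.918], [0.0, 0.0, 0.0, 1.0]]
side K [[498.72, 0.0, 279.96], [0.0, 498.72, 213.229], [0.0, 0.0, 1.0]]
side pose [[0.969, -0.184, 0.166, 0.383], [-0.248, -0.674, 0.696, -0.925], [-0.016, -0.715, -0.699, 0.976], [0.0, 0.0, 0.0, 1.0]]
wrist K [[325.192, 0.0, 283.451], [0.0, 325.192, 211.843], [0.0, 0.0, 1.0]]
wrist T_tool_cam [[-0.0, -0.949, -0.315, 0.082], [1.0, -0.001, 0.0, -0.0], [-0.001, -0.315, 0.949, -0.143], [0.0, 0.0, 0.0, 1.0]]
0.0187 {'time': 0.15, 'q': array([7.61458695e+01, 5.00308893e+00, 1.00453949e+01, 9.51011368e+01,
       9.20585869e-04, 9.00018055e+01]), 'qd': array([-0.03270752, -0.18669246,  0.11719642,  0.08688913,  0.07017766,
        0.15591711]), 'joint_efforts': array([-7.63581720e-04, -5.20762968e+01,  4.65042901e+01,  1.39301093e-02,
        2.49511072e-05,  2.08252487e-06]), 'ee_pos': array([0.13164929, 0.53382143, 0.23075794]), 'tcp_rot': array([-1.79941169e+02, -9.18731543e-04,  1.66144063e+02]), 'wrist_force': array([-0.12552531, -0.24372236, -0.6212595 ]), 'torque': array([-0.02197313, -0.02639313,  0.00430249]), 'grasp_force': 0.0, 'opening': 0.08542901717573795}
```

View pics/scene0.png

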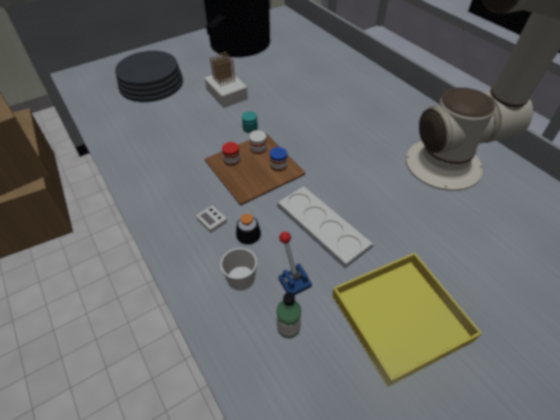

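View pics/side0.png

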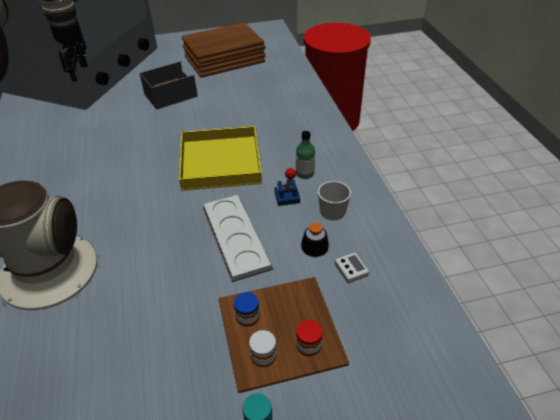

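View pics/wrist0.png

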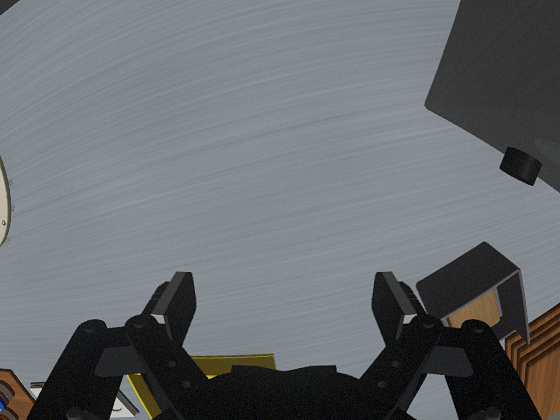

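The scene view shows three jars on the board: red (231,152), white (258,141) and blue (279,158). There is no green jar, and the turquoise look-alike at (250,121) is off the board. The bed runs (283,205)–(365,247), the lever knob is at (285,237), the trigger at (248,225) and the crate around (405,315). The side view agrees: blue (247,303), white (262,345), red (310,333), knob (290,173), trigger (316,229).

```bash
cat > h.py <<'E'
import cv2,numpy as np
from scipy.spatial.transform import Rotation as R
from workcell import bot,camera,camera_model
def ray(n,uv,tool=None):
    m=camera_model(n);K=np.array(m["K"]);uv=np.atleast_2d(np.float64(uv))
    x=(uv-[K[0,2],K[1,2]])/[K[0,0],K[1,1]]
    if n=="wrist":
        r=np.linalg.norm(x,axis=1,keepdims=True)+1e-12
        d=np.hstack([x/r*np.sin(r),np.cos(r)]);T=np.eye(4)
        T[:3,:3]=R.from_euler("xyz",tool[1],degrees=True).as_matrix();T[:3,3]=tool[0]
        P=T@np.array(m["T_tool_cam"])
    else: d=np.c_[x,np.ones(len(x))];P=np.array(m["pose"])
    return P[:3,3],d@P[:3,:3].T
def plane(n,uv,z,tool=None):
    o,d=ray(n,uv,tool);return (o+d*((z-o[2])/d[:,2])[:,None])[:,:2]
def tri(rs):
    A=0;b=0
    for o,d in rs:
        d=d/np.linalg.norm(d);M=np.eye(3)-np.outer(d,d);A=A+M;b=b+M@o
    return np.linalg.solve(A,b)
def blobs(im,lo,hi,amin=30):
    h=cv2.cvtColor(im,cv2.COLOR_BGR2HSV)
    m=cv2.inRange(h,np.array(lo),np.array(hi)) if lo[0]<=hi[0] else cv2.inRange(h,np.array((0,)+tuple(lo[1:])),np.array(hi))|cv2.inRange(h,np.array(lo),np.array((180,)+tuple(hi[1:])))
    m=cv2.morphologyEx(m,cv2.MORPH_OPEN,np.ones((2,2)))
    c=[k for k in cv2.findContours(m,cv2.RETR_EXTERNAL,cv2.CHAIN_APPROX_NONE)[0] if cv2.contourArea(k)>amin]
    return sorted(c,key=cv2.contourArea,reverse=True)
def cen(c):
    m=cv2.moments(c);return np.array([m["m10"],m["m01"]])/m["m00"]
def tool():
    o=bot.get_obs();return o["ee_pos"],o["tcp_rot"]
E
cat > m1.py <<'E'
from h import *
I={n:cv2.imread(f"pics/{n}0.png") for n in("scene","side")}
def near(n,rng,p,amin=15):
    c=blobs(I[n],*rng,amin);c=min(c,key=lambda k:np.linalg.norm(cen(k)-p));return c
red=((170,140,60),(8,255,255));blue=((108,150,50),(128,255,255));org=((6,150,120),(20,255,255))
for name,rng,a,b in [("red",red,(231,148),(310,331)),("blue",blue,(279,155),(247,303)),("knob",red,(285,237),(290,173)),("trig",org,(248,218),(316,229)),("teal",((78,120,50),(96,255,255)),(250,121),(257,410))]:
    ca,cb=near("scene",rng,a),near("side",rng,b)
    print(name,cen(ca),cen(cb),np.round(tri([(o,d[0]) for o,d in(ray("scene",cen(ca)),ray("side",cen(cb)))]),4))
wh=((0,0,150),(180,60,255))
for n,p in(("scene",(258,137)),("side",(262,342))):
    c=near(n,wh,p);print("white",n,cen(c),cv2.contourArea(c),plane(n,cen(c),.067))
for nm,n,rng,p,z in[("bed","scene",wh,(324,224),.018),("bed","side",wh,(237,236),.018),("crate","scene",((20,100,80),(35,255,255)),(405,315),.045),("crate","side",((20,100,80),(35,255,255)),(220,158),.045),
  ("board","side",((4,90,40),(18,255,200)),(280,330),.014),("board","scene",((4,90,40),(18,255,200)),(255,170),.014),("lever","side",blue,(288,193),.051),("timer","side",wh,(352,266),.022),("tub","side",wh,(334,195),.075)]:
    c=near(n,rng,p,80);w=plane(n,c[:,0],z);r=cv2.minAreaRect((w*1000).astype(np.float32))
    print(nm,n,np.round(r[0],1),np.round(r[1],1),round(r[2],1))
o=[plane("side",p,.15)[0] for p in[(306,135)]];print("bottle cap",o, plane("scene",(289,298),.15))
E
python3 m1.py
```

```text
red [231.27329193 150.0952381 ] [310.10726409 332.01323829] [ 0.5705 -0.3776  0.0636]
blue [279.  154.5] [246.89729969 303.55334219] [ 0.4568 -0.2739  0.066 ]
knob [285.59230769 237.96923077] [291.41242938 173.29096045] [0.6472 0.0508 0.1364]
trig [247.51681957 219.58409786] [316.26579521 228.14814815] [ 0.6715 -0.0974  0.0704]
teal [249.91942605 120.24834437] [257.77855478 407.72843823] [ 0.4308 -0.5004  0.0444]
white scene [258.26491228 136.43684211] 95.0 [[ 0.46413595 -0.38377901]]
white side [262.93583535 342.385795  ] 413.0 [[ 0.47097365 -0.37913733]]
bed scene [474.8 -10.1] [ 97.8 275.2] 6.4
bed side [480.1 -10.8] [ 99.7 277.5] 6.6
crate scene [498.  321.1] [242.9 250.1] 82.0
crate side [493.  311.7] [243.6 238.9] 82.1
board side [ 521.8 -327.2] [237.2 240.7] 0.3
board scene [ 522.1 -316. ] [233.1 237. ] 0.3
lever side [642.2  61.5] [49.2 66.6] 74.7
timer side [ 736.9 -200.8] [55.8 66. ] 8.7
tub side [950.2  77.1] [61.7 64.4] 89.3
bottle cap [array([0.72883506, 0.18534071])] [[0.73064093 0.19377613]]
```

Three jars are present (red, blue, white), and the poses from the two views agree to within about 1 cm. I'll move over the bed for a close look.

```bash
cat >> h.py <<'E'
def to(x,y,z,yaw=None):
    p,r=tool();d=np.array([x,y,z])-p
    t=R.from_euler("xyz",r,degrees=True).as_matrix().T@d*1000
    print("shift mm",np.round(t,1),"turn",None if yaw is None else round((r[2]-yaw+180)%360-180,1))
E
python3 -c "
from h import *
to(.35,.3,.26,130);to(.478,-.04,.26,96.5);print(plane('scene',(294,280),.045),plane('side',(288,195),.045))"
```

```text
shift mm [-268.  -174.8  -29.1] turn 36.1
shift mm [-473.7 -474.2  -28.8] turn 69.6
[[0.66066078 0.11282713]] [[0.64413108 0.06751815]]
```

>>> send_rows(targets="-268 -175 -29 36 0;-268 -175 -29 36 0;-268 -175 -29 36 0;-268 -175 -29 36 0;-268 -175 -29 36 0;-474 -474 -29 69.6 0;-474 -474 -29 69.6 0;-474 -474 -29 69.6 0;-474 -474 -29 69.6 0;-474 -474 -29 69.6 0;-474 -474 -29 69.6 0;-474 -474 -29 69.6 0;-474 -474 -29 69.6 0;-474 -474 -29 69.6 0;-474 -474 -29 69.6 0;-474 -474 -29 69.6 0", newtons=40)

```text
time: 2.15
ee_pos: [0.4783, -0.039, 0.2605]
tcp_rot: [180.0, 0.0, 96.6]
wrist_force: [-0.6, 0.8, -0.5]
opening: 0.0857
grasp_force: 0.0
```

```bash
python3 - <<'E'
from h import *
t=tool();print(t);cv2.imwrite("pics/w1.png",camera("wrist"))
E
```

```text
(array([ 0.47830338, -0.0389724 ,  0.26047113]), array([1.79980984e+02, 1.66679754e-03, 9.66262383e+01]))
```

View pics/w1.png

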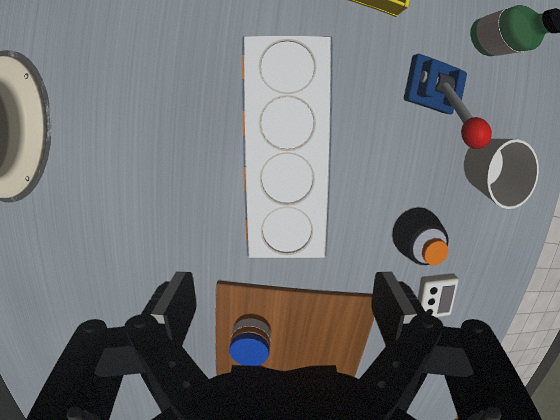

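The wrist view shows the whole bed, with pockets at (287,66), (287,122), (287,178) and (287,230). The lever base is at (437,83), the knob at (476,132), the trigger cap at (435,251) and the blue jar at (250,340). The knob leans towards image lower right.

```bash
python3 - <<'E'
from h import *
im=cv2.imread("pics/w1.png");t=([0.47830,-0.03897,0.26047],[180,0,96.626])
wh=blobs(im,(0,0,165),(180,45,255),200)
for c in wh[:4]:
    w=plane("wrist",c[:,0],.018,t);r=cv2.minAreaRect((w*1000).astype(np.float32));print("white",cen(c),np.round(r[0],1),np.round(r[1],1),round(r[2],2))
g=cv2.GaussianBlur(cv2.cvtColor(im,cv2.COLOR_BGR2GRAY),(5,5),1)
H=cv2.HoughCircles(g[:270,230:345],cv2.HOUGH_GRADIENT,1.5,40,param1=60,param2=20,minRadius=23,maxRadius=31)
for u,v,r in H[0]: print("pocket",u+230,v,r,plane("wrist",(u+230,v),.017,t))
for nm,rng,z in[("knob",((170,140,60),(8,255,255)),.135),("trig",((6,150,120),(20,255,255)),.074),("lever",((108,130,40),(125,255,255)),.045)]:
    for c in blobs(im,*rng,80)[:3]: print(nm,cen(c),cv2.contourArea(c),plane("wrist",cen(c),z,t))
# lever top-plane corners
c=min(blobs(im,(108,130,40),(125,255,255),80),key=lambda k:np.linalg.norm(cen(k)-(437,83)))
w=plane("wrist",c[:,0],.0,t);r=cv2.minAreaRect((w*1000).astype(np.float32));print("lever0",r)
print(cv2.approxPolyDP(cv2.convexHull(c),4,True)[:,0].tolist(), plane("wrist",cv2.approxPolyDP(cv2.convexHull(c),4,True)[:,0],.051,t).round(4).tolist())
print(camera_model("wrist")["T_tool_cam"])
E
```

```text
white [287.68818367 145.2793422 ] [478.9 -10.6] [100.3 278.6] 6.57
white [ 23.89925637 127.05016525] [68.5 -2.2] [228.3 113.6] 87.91
white [539.43096873 302.83702009] [ 992.1 -209.9] [ 44.1 126.6] 89.09
white [436.10617284 296.06728395] [ 738.9 -200.8] [57.7 68.1] 8.33
pocket 286.25 66.75 25.1 [[0.46519584 0.09071318]]
pocket 286.25 123.75 26.75 [[0.47306751 0.02310541]]
pocket 286.25 227.25 23.525 [[ 0.48827361 -0.10590686]]
pocket 286.25 177.75 24.8 [[ 0.4807104  -0.04198627]]
knob [477.37009623 133.68073032] 675.5 [[0.64788285 0.04989862]]
trig [436.91552226 253.55472326] 400.5 [[ 0.67218272 -0.09856978]]
lever [249.94719809 350.49940385] 978.5 [[ 0.45714834 -0.2949768 ]]
lever [417.51084011  90.3699187 ] 123.0 [[0.61641215 0.08617199]]
lever [436.87827715 102.20224719] 89.0 [[0.64338661 0.07782595]]
lever0 ((663.2606201171875, 81.73133850097656), (27.865562438964844, 24.416217803955078), 14.431403160095215)
[[426, 98], [440, 93], [445, 111], [429, 106]] [[0.6258, 0.079], [0.6428, 0.0888], [0.6529, 0.0694], [0.631, 0.0707]]
[[-4.35175036e-04 -9.48886942e-01 -3.15615878e-01  8.16997571e-02]
 [ 9.99999265e-01 -5.58614711e-05 -1.21086587e-03 -8.81099681e-04]
 [ 1.13134405e-03 -3.15616173e-01  9.48886269e-01 -1.43299554e-01]
 [ 0.00000000e+00  0.00000000e+00  0.00000000e+00  1.00000000e+00]]
```

```bash
python3 -c "
from h import *
to(.5,-.36,.24,96.6)"
```

```text
shift mm [-321.2  -15.4   20.4] turn 0.0
```

>>> send_rows(targets="-321 -15 20 0 0;-321 -15 20 0 0;-321 -15 20 0 0;-321 -15 20 0 0;-321 -15 20 0 0;-321 -15 20 0 0;-321 -15 20 0 0;-321 -15 20 0 0;-321 -15 20 0 0")

```text
time: 3.32
ee_pos: [0.5004, -0.359, 0.2411]
tcp_rot: [180.0, 0.0, 96.6]
wrist_force: [-0.1, 0.6, 0.2]
opening: 0.0855
grasp_force: 0.0
```

```bash
cat > jars.py <<'E'
from h import *
import sys
# lid-top circle from wrist view: fit on lid blob, minEnclosing in the lid plane z
t=tool();im=camera("wrist");cv2.imwrite(sys.argv[1],im);zt=float(sys.argv[2])
print(np.round(t[0],4),np.round(t[1],2))
for nm,rng in[("red",((170,140,60),(8,255,255))),("blue",((108,130,40),(125,255,255))),("white",((0,0,165),(180,45,255)))]:
    for c in blobs(im,*rng,300)[:3]:
        w=plane("wrist",c[:,0],zt,t)*1000;(x,y),r=cv2.minEnclosingCircle(w.astype(np.float32))
        cx,cy=plane("wrist",cen(c),zt-.006,t)[0]*1000
        if r<60: print(nm,"px",np.round(cen(c)),"encl",round(x,1),round(y,1),"r",round(r,1),"cen",round(cx,1),round(cy,1))
E
python3 jars.py pics/w2.png .072
```

```text
[ 0.5004 -0.359   0.2411] [1.7995e+02 3.0000e-02 9.6640e+01]
red px [349. 217.] encl 569.7 -380.3 r 29.1 cen 571.0 -381.3
blue px [250. 101.] encl 457.9 -275.0 r 27.0 cen 457.4 -275.0
white px [252. 207.] encl 469.9 -380.9 r 27.0 cen 469.7 -382.2
white px [486.  82.] encl 702.0 -209.6 r 36.9 cen 705.0 -209.0
```

View pics/w2.png

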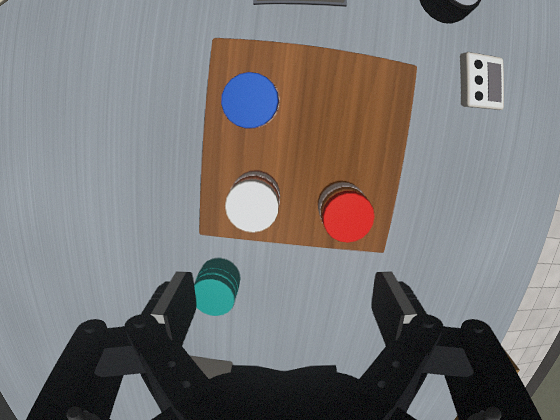

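The three jars are clear: white (252,207), red (349,217), blue (250,101). The turquoise look-alike is at (215,295), off the board. I'll grasp blue.

>>> send_rows(targets="88 -33 60 0 0;88 -33 110 0 0;88 -33 110 0 0;88 -33 150 0 0;88 -33 180 0 0;88 -33 200 0 0;88 -33 206 0 0;88 -33 206 0 0;88 -33 206 0 255;88 -33 206 0 255;88 -33 206 0 255;88 -33 206 0 255;88 -33 206 0 255;88 -33 206 0 255;88 -33 206 0 255;88 -33 206 0 255;88 -33 190 0 255;88 -33 150 0 255;88 -33 110 0 255;88 -33 110 0 255", newtons=40)

```text
time: 5.88
ee_pos: [0.4587, -0.2776, 0.1345]
tcp_rot: [179.7, 0.2, 96.5]
wrist_force: [-0.3, -0.6, -1.9]
opening: 0.0545
grasp_force: 43.0
```

```bash
python3 -c "
from h import *
print(tool(),bot.get_obs()['opening'])
to(.4750,.0232,.105,96.57);to(.4750,.0232,.034,96.57)"
```

```text
(array([ 0.45868696, -0.27755762,  0.13450998]), array([179.73036307,   0.20936209,  96.54345084])) 0.05449961645980101
shift mm [297.   50.3  28.7] turn -0.0
shift mm [297.3  50.   99.7] turn -0.0
```

>>> send_rows(targets="298 50 20 0 255;298 50 20 0 255;298 50 20 0 255;298 50 20 0 255;298 50 20 0 255;298 50 20 0 255;298 50 40 0 255;298 50 40 0 255;298 50 40 0 255;298 50 40 0 255")

```text
time: 7.12
ee_pos: [0.4733, 0.0246, 0.091]
tcp_rot: [180.0, 0.0, 96.5]
wrist_force: [0.3, 0.0, -0.3]
opening: 0.0547
grasp_force: 42.9
```

```bash
python3 -c "
from h import *
print(tool(),bot.get_obs()['opening'])
to(.4750,.0232,.034,96.57)"
```

```text
(array([0.47331748, 0.02463465, 0.09097679]), array([1.79952092e+02, 6.42767868e-03, 9.64970628e+01])) 0.054660691249547304
shift mm [-1.6  1.5 57. ] turn -0.1
```

>>> send_rows(targets="-2 1.5 15 0 255;-2 1.5 30 0 255;-2 1.5 45 0 255;-2 1.5 53 0 255;-2 1.5 57 0 255;-2 1.5 57.5 0 255;-2 1.5 57.5 0 255")

```text
time: 8.0
ee_pos: [0.4748, 0.0233, 0.0335]
tcp_rot: [180.0, -0.0, 96.6]
wrist_force: [-2.7, 0.2, 4.6]
opening: 0.0547
grasp_force: 43.5
```

>>> send_rows(targets="0 0 0 0 120;0 0 0 0 60;0 0 0 0 0;0 0 0 0 0;0 0 0 0 0;0 0 -20 0 0;0 0 -60 0 0;0 0 -110 0 0;-200 0 -170 0 0;-200 0 -200 0 0;-200 0 -200 0 0;-200 0 -200 0 0;-200 0 -200 0 0;-200 0 -200 0 0")

```text
time: 9.75
ee_pos: [0.4973, -0.1749, 0.2321]
tcp_rot: [-180.0, -0.0, 96.5]
wrist_force: [-0.1, 0.6, -0.5]
opening: 0.0855
grasp_force: 0.0
```

```bash
cat >> m2.py <<'E'
from h import *
import sys
im=camera("side");cv2.imwrite(sys.argv[1],im);z=[float(v) for v in sys.argv[2:]]
for nm,rng in[("red",((170,140,60),(8,255,255))),("blue",((108,150,50),(128,255,255))),("white",((0,0,165),(180,45,255)))]:
    for c in blobs(im,*rng,60)[:5]:
        if cv2.contourArea(c)<900: print(nm,np.round(cen(c)),cv2.contourArea(c),[np.round(plane("side",cen(c),q)[0]*1000) for q in z])
E
python3 m2.py pics/s1.png .066 .064; python3 jars.py pics/w3.png .070
```

```text
red [310. 333.] 523.0 [array([ 572., -382.]), array([ 572., -380.])]
red [349.  99.] 343.0 [array([963., 456.]), array([964., 459.])]
red [291. 173.] 62.0 [array([671., 130.]), array([672., 133.])]
blue [288. 197.] 115.5 [array([635.,  36.]), array([636.,  38.])]
blue [235. 211.] 91.5 [array([487.,  22.]), array([487.,  24.])]
white [263. 342.] 407.5 [array([ 471., -379.]), array([ 471., -377.])]
white [455. 266.] 272.0 [array([ 952., -297.]), array([ 954., -296.])]
white [403. 184.] 213.0 [array([955.,   5.]), array([956.,   7.])]
[ 0.4973 -0.1746  0.2321] [-1.7995e+02 -4.0000e-02  9.6580e+01]
red px [324. 353.] encl 571.7 -376.4 r 31.5 cen 571.2 -379.2
blue px [285.   5.] encl 476.0 10.8 r 23.2 cen 476.8 7.2
```

View pics/w3.png

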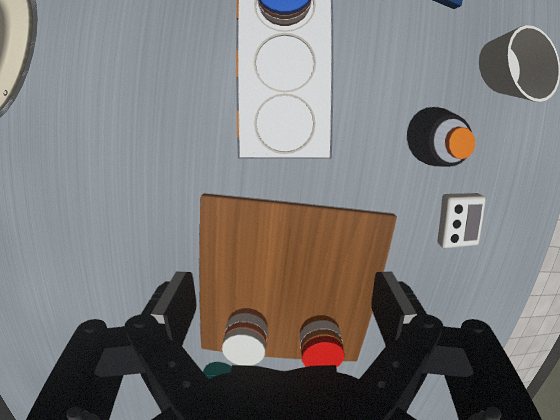

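Blue is seated in pocket 2 (285,5). White (245,345) and red (322,350) haven't moved. I'll take white next, for pocket 1.

>>> send_rows(targets="-202 -51 30 0 0;-202 -51 60 0 0;-202 -51 90 0 0;-202 -51 100 0 0;-202 -51 110 0 0;-202 -51 150 0 0;-202 -51 180 0 0;-202 -51 197 0 0;-202 -51 197 0 0;-202 -51 197 0 0;-202 -51 197 0 255;-202 -51 197 0 255;-202 -51 197 0 255;-202 -51 197 0 255;-202 -51 197 0 255;-202 -51 197 0 255;-202 -51 197 0 255")

```text
time: 11.98
ee_pos: [0.4703, -0.3823, 0.037]
tcp_rot: [179.9, 0.1, 96.5]
wrist_force: [-0.9, 1.1, 6.0]
opening: 0.0543
grasp_force: 42.1
```

>>> send_rows(targets="0 0 -20 0 255;0 0 -60 0 255;0 0 -80 0 255;100 50 -80 0 255;200 50 -80 0 255;333 50 -80 0 255;333 50 -80 0 255;333 50 -80 0 255;333 50 -80 0 255;333 50 -60 0 255;333 50 -60 0 255;333 50 -60 0 255")

```text
time: 13.48
ee_pos: [0.4816, -0.0457, 0.0962]
tcp_rot: [180.0, 0.0, 96.5]
wrist_force: [0.0, 0.4, -1.2]
opening: 0.0545
grasp_force: 42.9
```

```bash
python3 -c "
from h import *
to(.4828,-.0444,.0335,96.57)"
```

```text
shift mm [ 1.2  1.3 62.7] turn -0.1
```

>>> send_rows(targets="1 1 15 0 255;1 1 30 0 255;1 1 45 0 255;1 1 55 0 255;1 1 60 0 255;1 1 61.5 0 255;1 1 61.5 0 255")

```text
time: 14.35
ee_pos: [0.4827, -0.0443, 0.035]
tcp_rot: [180.0, 0.0, 96.5]
wrist_force: [-2.2, 0.7, 4.5]
opening: 0.0543
grasp_force: 43.1
```

>>> send_rows(targets="0 0 0 0 120;0 0 0 0 60;0 0 0 0 0;0 0 0 0 0;0 0 0 0 0;0 0 -20 0 0;0 0 -60 0 0;0 0 -110 0 0;-200 60 -170 0 0;-200 60 -200 0 0;-200 60 -200 0 0;-250 60 -200 0 0;-250 60 -200 0 0;-250 60 -200 0 0;-250 60 -200 0 0")

```text
time: 16.23
ee_pos: [0.5704, -0.2852, 0.2339]
tcp_rot: [-180.0, -0.0, 96.6]
wrist_force: [-0.2, 0.2, 0.0]
opening: 0.0855
grasp_force: 0.0
```

```bash
python3 m2.py pics/s2.png .066 .064; python3 jars.py pics/w4.png .072
```

```text
red [310. 333.] 527.0 [array([ 572., -382.]), array([ 572., -381.])]
blue [230. 212.] 220.5 [array([475.,  22.]), array([475.,  24.])]
white [453. 263.] 518.0 [array([ 952., -288.]), array([ 953., -287.])]
white [401. 183.] 314.0 [array([953.,  11.]), array([955.,  13.])]
[ 0.5704 -0.2848  0.2341] [-1.7998e+02 -2.0000e-02  9.6590e+01]
red px [275. 276.] encl 571.4 -378.4 r 29.8 cen 571.0 -380.7
white px [230.  27.] encl 501.2 -127.8 r 51.3 cen 500.7 -129.4
white px [434. 128.] encl 711.4 -199.3 r 36.9 cen 713.4 -199.3
```

>>> send_rows(targets="-95 -11 30 0 0;-95 -11 80 0 0;-95 -11 100 0 0;-95 -11 110 0 0;-95 -11 150 0 0;-95 -11 180 0 0;-95 -11 198 0 0;-95 -11 198 0 0;-95 -11 198 0 0;-95 -11 198 0 255;-95 -11 198 0 255;-95 -11 198 0 255;-95 -11 198 0 255;-95 -11 198 0 255;-95 -11 198 0 255;-95 -11 198 0 255")

```text
time: 18.32
ee_pos: [0.571, -0.3818, 0.0376]
tcp_rot: [179.9, 0.1, 96.5]
wrist_force: [-0.9, 0.3, 6.1]
opening: 0.0546
grasp_force: 42.7
```

>>> send_rows(targets="0 0 -20 0 255;0 0 -60 0 255;0 0 -80 0 255;60 -20 -80 0 255;120 -48 -80 0 255;276 -48 -80 0 255;276 -48 -80 0 255;276 -48 -80 0 255;276 -48 -80 0 255;276 -48 -60 0 255;276 -48 -60 0 255;276 -48 -60 0 255")

```text
time: 19.82
ee_pos: [0.4915, -0.1133, 0.0971]
tcp_rot: [180.0, 0.0, 96.5]
wrist_force: [-0.1, 0.7, -1.8]
opening: 0.0545
grasp_force: 42.9
```

```bash
python3 -c "
from h import *
to(.4906,-.1119,.035,96.57)"
```

```text
shift mm [ 1.6 -0.8 62.1] turn -0.1
```

>>> send_rows(targets="1.5 -1 15 0 255;1.5 -1 30 0 255;1.5 -1 45 0 255;1.5 -1 55 0 255;1.5 -1 60.5 0 255;1.5 -1 62 0 255;1.5 -1 62 0 255")

```text
time: 20.7
ee_pos: [0.4904, -0.1113, 0.0356]
tcp_rot: [179.9, 0.0, 96.6]
wrist_force: [-4.7, 1.4, 7.6]
opening: 0.0545
grasp_force: 43.6
```

>>> send_rows(targets="0 0 0 0 120;0 0 0 0 60;0 0 0 0 0;0 0 0 0 0;0 0 0 0 0;0 0 -20 0 0;0 0 -60 0 0;0 0 -110 0 0;40 70 -170 0 0;40 70 -225 0 0;40 70 -225 0 0;40 70 -225 0 0;40 70 -225 0 0")

```text
time: 22.32
ee_pos: [0.5546, -0.0638, 0.2578]
tcp_rot: [-179.9, -0.0, 96.5]
wrist_force: [-0.5, -0.0, 0.2]
opening: 0.0853
grasp_force: 0.0
```

```bash
python3 jars.py pics/w5.png .070; python3 -c "
from h import *
print(repr(tool()))"
```

```text
[ 0.5546 -0.0638  0.2578] [-1.7989e+02 -2.0000e-02  9.6530e+01]
red px [222. 220.] encl 490.8 -110.2 r 27.7 cen 489.9 -111.9
red px [410.  88.] encl 673.2 57.4 r 19.5 cen 674.8 58.8
blue px [217.  94.] encl 475.1 25.1 r 27.1 cen 474.2 25.3
blue px [375.  67.] encl 632.8 76.4 r 24.2 cen 633.1 74.2
white px [472. 144.] encl 764.0 13.8 r 45.6 cen 765.0 13.9
(array([ 0.55444137, -0.06388658,  0.25775086]), array([-1.79876903e+02, -2.53395198e-02,  9.65252380e+01]))
```

View pics/w5.png

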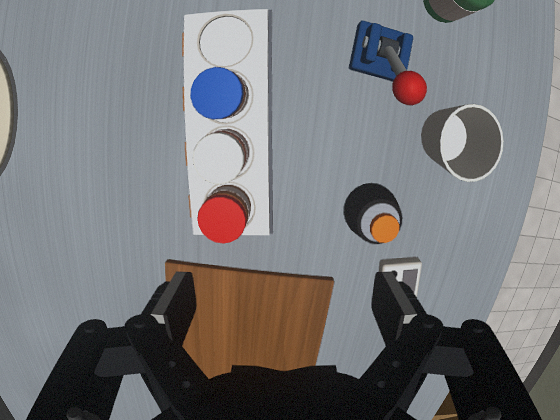

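All three jars stand in pockets: red (222,218), white (218,158), blue (217,94). The lever base outline is roughly (363,20), (413,34), (402,80), (349,68), its pivot is near (386,45), and the knob is at (410,88).

```bash
python3 - <<'E'
from h import *
t=([0.5545,-0.0638,0.2578],[-179.88,-.02,96.53]);im=cv2.imread("pics/w5.png")
k=plane("wrist",(410,88),.136,t)[0];print("knob",k)
for p,z in[((386,45),.045),((386,43),.04)]:
    q=plane("wrist",p,z,t)[0];d=q-k;print("pivot",q,d,np.hypot(*d),np.degrees(np.arctan2(d[1],d[0])))
P=plane("wrist",[(363,20),(413,34),(402,80),(349,68)],.03,t);print(P.round(4).tolist(),P.mean(0));d=np.diff(P,axis=0);print(np.degrees(np.arctan2(d[:,1],d[:,0])))
h=cv2.cvtColor(im,cv2.COLOR_BGR2HSV);m=cv2.inRange(h,np.array((100,110,20)),np.array((130,255,255)));m[:,:330]=0;m[120:]=0
m=cv2.morphologyEx(m,cv2.MORPH_CLOSE,np.ones((9,9)));c=max(cv2.findContours(m,0,1)[0],key=cv2.contourArea)
w=plane("wrist",c[:,0],.02,t);r=cv2.minAreaRect((w*1000).astype(np.float32));print("unit",r)
c=[k for k in blobs(im,(6,150,120),(20,255,255),200)];print("trig",[plane("wrist",cen(k),.074,t) for k in c])
E
```

```text
knob [0.64656333 0.0502068 ]
pivot [0.64717917 0.10490161] [0.00061584 0.05469481] 0.054698280286560055 89.35490645864634
pivot [0.64836802 0.10850768] [0.00180468 0.05830089] 0.058328813030137504 88.22699556463911
[[0.6213, 0.1335], [0.6834, 0.1303], [0.676, 0.0708], [0.6114, 0.0727]] [0.64802801 0.1018146 ]
[ -2.90899945 -97.1262684  178.30137742]
unit ((650.1171875, 102.67936706542969), (64.71770477294922, 69.72975158691406), 85.16352081298828)
trig [array([[ 0.49020491, -0.26506266]]), array([[ 0.67200997, -0.09848153]]), array([[ 0.58839212, -0.27318518]]), array([[ 0.54749002, -0.26853104]]), array([[ 0.45356044, -0.29621629]])]
```

>>> send_rows(targets="57 101 20 6.5 255;57 101 40 6.5 255;57 101 40 6.5 255;57 101 70 6.5 255;57 101 110 6.5 255;57 101 133 6.5 255;57 101 133 6.5 255;57 101 133 6.5 255;57 101 133 6.5 255")

```text
time: 23.5
ee_pos: [0.6495, 0.0043, 0.128]
tcp_rot: [179.9, -0.0, 90.0]
wrist_force: [-0.5, 0.1, -1.1]
opening: -0.0001
grasp_force: 0.0
```

>>> send_rows(targets="10 0 0 0 255;20 0 -2 0 255;30 0 -4 0 255;40 0 -6 0 255;50 0 -9 0 255;60 0 -11 0 255;70 0 -12 0 255;80 0 -12 0 255;90 0 -10 0 255;97 0 -8 0 255;104 0 -6 0 255;108 0 -4 0 255;108 0 -4 0 255;108 0 -4 0 255")

```text
time: 25.25
ee_pos: [0.6493, 0.1123, 0.131]
tcp_rot: [179.9, 0.1, 90.0]
wrist_force: [0.0, -5.6, 3.2]
opening: -0.0002
grasp_force: 3.0
```

```bash
python3 - <<'E'
from h import *
print(bot.get_obs()["wrist_force"],tool())
P={}
for n in("scene","side"):
    im=camera(n);cv2.imwrite(f"pics/lev_{n}.png",im)
    P[n]=[(cen(c),cv2.contourArea(c)) for c in blobs(im,(170,140,60),(8,255,255),15)];print(n,P[n])
a=cv2.imread("pics/lev_scene.png")[180:360,180:400];b=cv2.imread("pics/lev_side.png")[80:260,180:400]
cv2.imwrite("pics/lev.png",cv2.resize(np.hstack([a,b]),(792,324)))
E
```

```text
[ 0.02132241 -5.56024586  3.18245517] (array([0.6492553 , 0.11229309, 0.13104975]), array([1.79920459e+02, 9.86936815e-02, 9.00315823e+01]))
scene [(array([304.0527307 , 263.47080979]), 88.5)]
side [(array([339.1145221 ,  38.65806662]), 1531.0), (array([246.25140809, 247.50486431]), 325.5)]
```

View pics/lev.png

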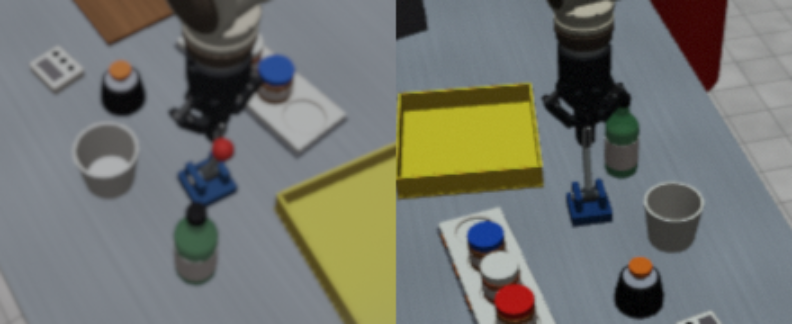

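The fingers are pushing the knob past midway with 5.6 N on the wrist, which matches the spring. I'll keep going to the stop in small steps.

>>> send_rows(targets="4 0 1 0 255;8 0 3 0 255;12 0 5 0 255;12 0 5 0 255;12 0 5 0 255")

```text
time: 25.98
ee_pos: [0.6493, 0.1242, 0.1261]
tcp_rot: [179.9, 0.1, 90.0]
wrist_force: [0.6, -7.0, 3.9]
opening: -0.0001
grasp_force: 3.2
```

>>> send_rows(targets="2 0 0 0 255;4 0 0 0 255;4 0 0 0 255")

```text
time: 26.35
ee_pos: [0.6494, 0.1277, 0.1252]
tcp_rot: [179.9, 0.2, 90.0]
wrist_force: [3.1, -8.1, -2.5]
opening: 0.0002
grasp_force: 4.2
```

>>> send_rows(targets="2 0 0 0 255;4 0 0 0 255;4 0 0 0 255")

```text
time: 26.72
ee_pos: [0.6491, 0.1304, 0.1246]
tcp_rot: [-180.0, 0.3, 89.9]
wrist_force: [3.2, -14.6, -4.1]
opening: 0.0001
grasp_force: 6.9
```

>>> send_rows(targets="2 0 0 0 255;2 0 0 0 255;2 0 0 0 255")

```text
time: 27.1
ee_pos: [0.6491, 0.1308, 0.1245]
tcp_rot: [-180.0, 0.4, 89.9]
wrist_force: [3.6, -20.5, -3.4]
opening: 0.0002
grasp_force: 10.4
```

```bash
python3 - <<'E'
from h import *
r=[]
for n in("scene","side"):
    im=camera(n);cv2.imwrite(f"pics/lev2_{n}.png",im)
    for c in blobs(im,(170,140,60),(8,255,255),15): print(n,cen(c),cv2.contourArea(c),plane(n,cen(c),.137))
t=tool();im=camera("wrist");cv2.imwrite("pics/lev2_w.png",im)
for c in blobs(im,(170,140,60),(8,255,255),100): print("w",cen(c),cv2.contourArea(c),plane("wrist",cen(c),.135,t))
E
```

```text
scene [307.78238342 271.31433506] 96.5 [[0.65492492 0.15590712]]
side [338.66454082  38.74245323] 1568.0 [[1.02575525 0.75812008]]
side [246.3338361  247.67823027] 331.5 [[ 0.48213029 -0.17605732]]
w [299.88879056 239.55152409] 3390.0 [[0.65537644 0.15534238]]
```

The lever is at its stop: the force climbs steeply and the knob reads y = 0.156. I'll bring the hand back.

>>> send_rows(targets="-10 0 -2 0 255;-20 0 -5 0 255;-30 0 -8 0 255;-40 0 -11 0 255;-50 0 -12 0 255;-60 0 -12 0 255;-70 0 -11 0 255;-80 0 -9 0 255;-90 0 -6 0 255;-100 0 -3 0 255;-110 0 0 0 255;-120 0 0 0 255;-132 0 0 0 255;-138 0 0 0 255;-138 0 0 0 255;-138 0 -60 0 255;-138 0 -60 0 255")

```text
time: 29.38
ee_pos: [0.6506, -0.0031, 0.1905]
tcp_rot: [179.6, -0.0, 90.1]
wrist_force: [0.9, 0.1, 0.9]
opening: -0.0005
grasp_force: 0.0
```

```bash
python3 - <<'E'
from h import *
t=tool();im=camera("wrist");cv2.imwrite("pics/w6.png",im)
for c in blobs(im,(170,140,60),(8,255,255),100): print("w",cen(c),cv2.contourArea(c),plane("wrist",cen(c),.135,t))
to(.672,-.0985,.12,90)
E
```

```text
w [278.7601348  153.80087224] 1681.5 [[0.64691018 0.04991524]]
w [134.09513133 300.97181294] 1561.0 [[ 0.53173939 -0.0618032 ]]
shift mm [-95.4  21.5  68.1] turn 0.1
```

>>> send_rows(targets="-95 21.5 20 0 255;-95 21.5 40 0 255;-95 21.5 68 0 255;-95 21.5 100 0 255;-95 21.5 108 0 255;-95 21.5 108 0 255;-95 21.5 108 0 255;-95 21.5 108 0 255")

```text
time: 30.42
ee_pos: [0.6712, -0.0984, 0.0786]
tcp_rot: [179.9, 0.0, 90.1]
wrist_force: [0.1, 0.4, 1.0]
opening: 0.0003
grasp_force: 0.0
```

```bash
python3 m2.py pics/s3.png .064 .062; python3 -c "
from h import *
o=bot.get_obs();print(o['ee_pos'],o['wrist_force']);to(.672,-.0985,.068)"
```

```text
red [348.  36.] 891.0 [array([1127.,  915.]), array([1129.,  919.])]
red [246. 248.] 341.5 [array([ 490., -112.]), array([ 491., -110.])]
red [351. 107.] 145.5 [array([955., 412.]), array([956., 415.])]
red [291. 174.] 63.5 [array([672., 132.]), array([672., 135.])]
blue [230. 212.] 218.5 [array([475.,  24.]), array([476.,  26.])]
blue [287. 197.] 114.5 [array([633.,  41.]), array([634.,  43.])]
white [223. 238.] 643.5 [array([442., -64.]), array([442., -62.])]
white [247. 232.] 602.5 [array([504., -61.]), array([504., -59.])]
[ 0.67105346 -0.09846109  0.07839418] [0.0692639  0.78727659 0.49487331]
shift mm [-0.   0.9 10.4] turn None
```

```bash
python3 -c "
import cv2
cv2.imwrite('pics/s3c.png',cv2.resize(cv2.imread('pics/s3.png')[140:300,180:380],(800,600)))"
```

```text
(no output)
```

View pics/s3c.png

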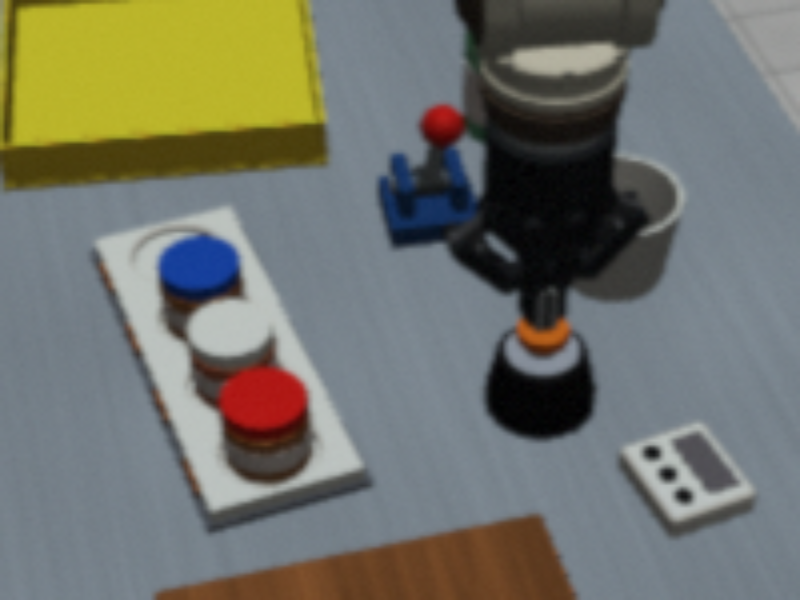

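>>> send_rows(targets="0 1 3 0 255;0 1 5 0 255;0 1 7 0 255;0 1 8.5 0 255;0 1 9.5 0 255;0 1 9.5 0 255")

```text
time: 31.22
ee_pos: [0.6718, -0.0984, 0.0681]
tcp_rot: [180.0, 0.0, 90.0]
wrist_force: [1.7, 0.4, 3.6]
opening: 0.0003
grasp_force: 1.8
```

All three jars are seated in the bed, the lever is back, and the fingers are centred on the orange cap. I'm at about the halfway stop, so I'll nudge a little further and hold.

>>> send_rows(targets="0 0 0.6 0 255;0 0 0.6 0 255")

```text
time: 31.48
ee_pos: [0.6719, -0.0985, 0.0681]
tcp_rot: [179.9, 0.0, 90.0]
wrist_force: [1.2, 0.6, 7.2]
opening: 0.0004
grasp_force: 3.7
```

>>> send_rows(targets="0 0 0 0 255;0 0 0 0 255;0 0 0 0 255;0 0 0 0 255;0 0 0 0 255;0 0 0 0 255;0 0 0 0 255;0 0 0 0 255;0 0 0 0 255;0 0 0 0 255;0 0 0 0 255;0 0 0 0 255;0 0 0 0 255;0 0 0 0 255")

```text
time: 33.22
ee_pos: [0.6719, -0.0985, 0.0681]
tcp_rot: [179.9, 0.0, 90.0]
wrist_force: [0.4, 0.7, 7.3]
opening: 0.0005
grasp_force: 3.6
```

>>> send_rows(targets="0 0 2 0 255;0 0 4 0 255;0 0 6 0 255;0 0 7 0 255;0 0 7.5 0 255;0 0 7.5 0 255;0 0 7.5 0 255")

```text
time: 34.1
ee_pos: [0.672, -0.0985, 0.0619]
tcp_rot: [179.9, 0.0, 90.0]
wrist_force: [-1.9, 1.2, 15.2]
opening: 0.0001
grasp_force: 7.5
```

Fully down: z = 0.0619 at 15 N. I'll let it up and go back over the bed.

>>> send_rows(targets="0 0 0 0 255;0 0 -4 0 255;0 0 -8 0 255;0 0 -14 0 255;0 0 -30 0 255;0 0 -80 0 255;0 0 -140 0 255;100 -132 -190 -6.6 0;100 -132 -190 -6.6 0;100 -132 -190 -6.6 0;100 -132 -190 -6.6 0;100 -132 -190 -6.6 0;100 -132 -190 -6.6 0;100 -132 -190 -6.6 0")

```text
time: 35.85
ee_pos: [0.5398, 0.0009, 0.2488]
tcp_rot: [-179.9, -0.0, 96.6]
wrist_force: [-0.6, 0.3, 0.1]
opening: 0.0854
grasp_force: 0.0
```

```bash
python3 jars.py pics/w7.png .070; python3 -c "
from h import *
t=tool();im=cv2.imread('pics/w7.png')
for c in blobs(im,(6,150,120),(20,255,255),200): print('org',cen(c),plane('wrist',cen(c),.074,t))
im=camera('side')
c=blobs(im,(20,100,80),(35,255,255),500)[0]
q=cv2.approxPolyDP(cv2.convexHull(c),6,True)[:,0];print(q.tolist(),plane('side',q,.045).round(3).tolist())
"
```

```text
[0.5398 0.0009 0.2488] [-179.91   -0.     96.6 ]
red px [231. 277.] encl 490.3 -110.2 r 27.4 cen 489.8 -112.8
red px [418. 167.] encl 677.9 41.1 r 20.2 cen 680.2 40.8
blue px [224. 157.] encl 474.7 25.7 r 27.1 cen 474.2 25.0
blue px [379. 119.] encl 628.9 91.5 r 26.2 cen 626.9 83.9
white px [474. 202.] encl 764.4 12.5 r 45.6 cen 765.6 12.2
org [223.71094181 348.29093519] [[ 0.48499238 -0.21886482]]
org [196.44889937 343.96108491] [[ 0.4483284  -0.21829246]]
[[182, 133], [256, 134], [261, 173], [180, 181]] [[0.392, 0.444], [0.621, 0.375], [0.593, 0.181], [0.36, 0.208]]
```

>>> send_rows(targets="31 -62 40 0 0;31 -62 100 0 0;31 -62 110 0 0;31 -62 120 0 0;31 -62 160 0 0;31 -62 195 0 0;31 -62 214 0 0;31 -62 214 0 0;31 -62 214 0 0;31 -62 214 0 255;31 -62 214 0 255;31 -62 214 0 255;31 -62 214 0 255;31 -62 214 0 255;31 -62 214 0 255;31 -62 214 0 255")

```text
time: 37.95
ee_pos: [0.475, 0.0251, 0.0368]
tcp_rot: [179.9, 0.0, 96.6]
wrist_force: [-1.8, -0.6, 5.4]
opening: 0.0547
grasp_force: 42.0
```

>>> send_rows(targets="0 0 -20 0 255;0 0 -60 0 255;0 0 -110 0 255;0 0 -110 0 255")

```text
time: 38.45
ee_pos: [0.4761, 0.0251, 0.1496]
tcp_rot: [179.6, 0.0, 96.6]
wrist_force: [0.3, -0.6, -1.9]
opening: 0.0545
grasp_force: 42.9
```

```bash
python3 -c "
from h import *
to(.504,.383,.11,96.57)"
```

```text
shift mm [352.2  68.9  39.8] turn 0.1
```

>>> send_rows(targets="60 10 0 0 255;120 20 0 0 255;352 69 0 0 255;352 69 0 0 255;352 69 0 0 255;352 69 0 0 255;352 69 0 0 255;352 69 60 0 255;352 69 80 0 255;352 69 80 0 255;352 69 80 0 255;352 69 80 0 255")

```text
time: 39.95
ee_pos: [0.503, 0.3831, 0.0679]
tcp_rot: [179.8, -0.1, 96.6]
wrist_force: [0.2, 0.7, -0.5]
opening: 0.0548
grasp_force: 43.0
```

```bash
python3 - <<'E'
from h import *
to(.504,.383,.030,96.57);t=tool();print(t)
im=camera("wrist");cv2.imwrite("pics/w8.png",im)
E
```

```text
shift mm [-0.3  0.9 37.9] turn 0.1
(array([0.5030098 , 0.3831022 , 0.06786333]), array([ 1.79848448e+02, -8.94111784e-02,  9.66282693e+01]))
```

View pics/w8.png

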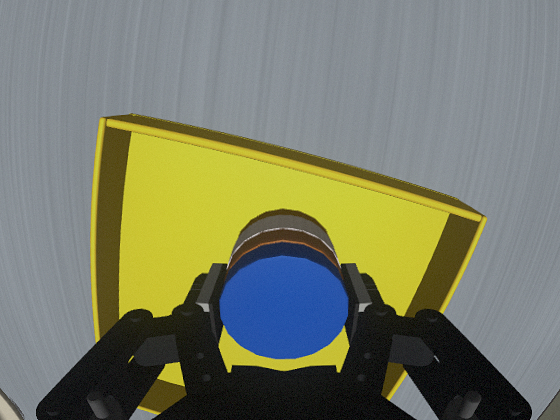

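The held blue jar is inside the crate walls, whose far rim runs (103,119)–(484,218), with ample room. I'll lower and release it.

>>> send_rows(targets="0 1 15 0 255;0 1 27 0 255;0 1 34 0 255;0 1 37 0 255;0 1 38 0 255;0 1 38 0 255")

```text
time: 40.75
ee_pos: [0.5029, 0.3829, 0.0296]
tcp_rot: [180.0, -0.1, 96.7]
wrist_force: [-5.0, -2.9, 13.8]
opening: 0.0543
grasp_force: 45.1
```

>>> send_rows(targets="0 0 -1 0 120;0 0 -1 0 60;0 0 -1 0 0;0 0 -1 0 0;0 0 -1 0 0;0 0 -20 0 0;0 0 -60 0 0;0 0 -110 0 0;-100 0 -170 0 0;-385 -10 -220 0 0;-385 -10 -220 0 0;-385 -10 -220 0 0;-385 -10 -220 0 0;-385 -10 -220 0 0;-385 -10 -220 0 0;-385 -10 -220 0 0;-385 -10 -220 0 0")

```text
time: 42.88
ee_pos: [0.5377, -0.0003, 0.2483]
tcp_rot: [180.0, -0.0, 96.6]
wrist_force: [0.5, 0.1, -1.5]
opening: 0.0852
grasp_force: 0.0
```

```bash
python3 jars.py pics/w9.png .070; python3 m2.py pics/s4.png .064 .057;python3 - <<'E'
from h import *
# white lid: bright lid against bed is separated by dark rim; Hough circle near expected pixel
im=cv2.imread("pics/w9.png");t=tool();g=cv2.cvtColor(im,cv2.COLOR_BGR2GRAY)
H=cv2.HoughCircles(cv2.GaussianBlur(g,(5,5),1),cv2.HOUGH_GRADIENT,1.5,30,param1=60,param2=20,minRadius=22,maxRadius=36)
for u,v,r in H[0][:12]:
    p=plane("wrist",(u,v),.070,t)[0]
    if .42<p[0]<.54 and -.16<p[1]<.13: print(u,v,r,p)
E
```

```text
[ 5.377e-01 -3.000e-04  2.483e-01] [ 1.7996e+02 -1.0000e-02  9.6640e+01]
red px [233. 276.] encl 490.9 -109.8 r 28.1 cen 489.9 -112.5
red px [420. 166.] encl 679.1 42.7 r 20.4 cen 681.1 41.1
white px [476. 201.] encl 764.5 12.7 r 45.5 cen 765.8 12.4
red [246. 248.] 336.0 [array([ 490., -112.]), array([ 491., -105.])]
blue [287. 197.] 115.5 [array([634.,  41.]), array([636.,  48.])]
white [455. 267.] 157.5 [array([ 951., -298.]), array([ 955., -293.])]
white [350. 270.] 153.0 [array([ 712., -243.]), array([ 715., -237.])]
white [403. 185.] 132.0 [array([955.,   3.]), array([960.,  10.])]
231.75 92.25 26.2 [0.47488512 0.09123436]
231.75 150.75 26.8 [0.48046052 0.03297741]
231.75 270.75 25.0 [ 0.48935636 -0.10141571]
227.25 215.25 28.45 [ 0.48078949 -0.03554408]
```

View pics/w9.png

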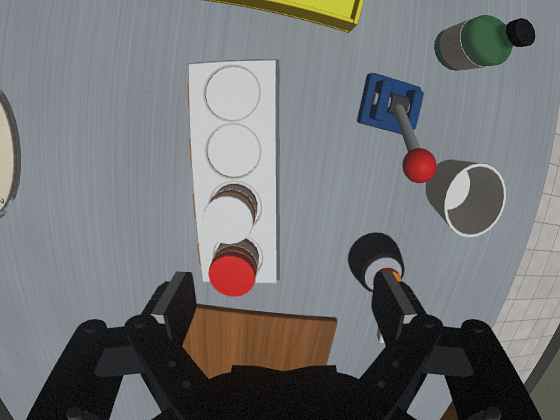

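White stands in pocket 1 (228,219) and red in pocket 0 (233,274). I'll pick white.

>>> send_rows(targets="-37 -60 40 0 0;-37 -60 100 0 0;-37 -60 110 0 0;-37 -60 120 0 0;-37 -60 160 0 0;-37 -60 195 0 0;-37 -60 213 0 0;-37 -60 213 0 0;-37 -60 213 0 0;-37 -60 213 0 255;-37 -60 213 0 255;-37 -60 213 0 255;-37 -60 213 0 255;-37 -60 213 0 255;-37 -60 213 0 255;-37 -60 213 0 255")

```text
time: 44.98
ee_pos: [0.4831, -0.0446, 0.0358]
tcp_rot: [179.9, 0.0, 96.6]
wrist_force: [-0.8, 0.2, 6.6]
opening: 0.0548
grasp_force: 41.9
```

>>> send_rows(targets="0 0 -20 0 255;0 0 -60 0 255;0 0 -110 0 255;0 0 -110 0 255;0 0 -110 0 255")

```text
time: 45.6
ee_pos: [0.4822, -0.0445, 0.1439]
tcp_rot: [-180.0, -0.0, 96.6]
wrist_force: [0.1, -0.3, -2.5]
opening: 0.0549
grasp_force: 43.1
```

```bash
python3 -c "
from h import *
to(.494,.315,.11,96.57)"
```

```text
shift mm [355.7  53.4  33.9] turn 0.1
```

>>> send_rows(targets="60 10 0 0 255;120 20 0 0 255;356 53 0 0 255;356 53 0 0 255;356 53 0 0 255;356 53 0 0 255;356 53 0 0 255;356 53 0 0 255;356 53 40 0 255;356 53 70 0 255;356 53 85 0 255;356 53 85 0 255;356 53 85 0 255")

```text
time: 47.22
ee_pos: [0.4945, 0.3153, 0.0611]
tcp_rot: [179.9, -0.0, 96.6]
wrist_force: [0.6, 0.5, -1.3]
opening: 0.0543
grasp_force: 43.1
```

```bash
python3 jars.py pics/w10.png .063 ; python3 -c "
from h import *
to(.494,.315,.029,96.57)"
```

```text
[0.4945 0.3153 0.0611] [ 1.7991e+02 -5.0000e-02  9.6620e+01]
blue px [321. 140.] encl 502.4 383.7 r 27.0 cen 502.6 383.6
white px [285. 307.] encl 496.6 293.7 r 34.8 cen 496.6 293.4
shift mm [-0.4 -0.7 32.2] turn 0.1
```

>>> send_rows(targets="0 0 12 0 255;0 0 22 0 255;0 0 29 0 255;0 0 31.5 0 255;0 0 32.5 0 255;0 0 32.5 0 255")

```text
time: 48.02
ee_pos: [0.4938, 0.3154, 0.0288]
tcp_rot: [180.0, -0.0, 96.7]
wrist_force: [-6.4, -3.3, 14.1]
opening: 0.0544
grasp_force: 44.0
```

>>> send_rows(targets="0 0 -1 0 120;0 0 -1 0 60;0 0 -1 0 0;0 0 -1 0 0;0 0 -1 0 0;0 0 -20 0 0;0 0 -60 0 0;0 0 -110 0 0;-100 0 -170 0 0;-320 0 -220 0 0;-320 0 -220 0 0;-320 0 -220 0 0;-320 0 -220 0 0;-320 0 -220 0 0;-320 0 -220 0 0;-320 0 -220 0 0;-320 0 -220 0 0")

```text
time: 50.15
ee_pos: [0.5307, -0.0015, 0.2471]
tcp_rot: [-180.0, -0.0, 96.7]
wrist_force: [0.3, 0.2, -0.3]
opening: 0.0856
grasp_force: 0.0
```

```bash
python3 jars.py pics/w11.png .070; python3 m2.py pics/s5.png .064 .057|grep -v white
```

```text
[ 0.5307 -0.0015  0.2471] [-1.7998e+02 -1.0000e-02  9.6730e+01]
red px [238. 276.] encl 490.4 -110.1 r 27.6 cen 489.8 -112.8
red px [429. 167.] encl 680.7 41.9 r 20.4 cen 683.2 41.5
blue px [392. 116.] encl 628.7 93.5 r 27.6 cen 630.7 87.3
white px [481. 201.] encl 764.5 12.5 r 45.4 cen 766.0 12.3
red [247. 248.] 308.0 [array([ 492., -113.]), array([ 492., -107.])]
blue [287. 197.] 121.0 [array([634.,  40.]), array([636.,  48.])]
```

>>> send_rows(targets="-104 -53 40 0 0;-104 -53 100 0 0;-104 -53 110 0 0;-104 -53 120 0 0;-104 -53 160 0 0;-104 -53 195 0 0;-104 -53 211.5 0 0;-104 -53 211.5 0 0;-104 -53 211.5 0 0;-104 -53 211.5 0 255;-104 -53 211.5 0 255;-104 -53 211.5 0 255;-104 -53 211.5 0 255;-104 -53 211.5 0 255;-104 -53 211.5 0 255;-104 -53 211.5 0 255")

```text
time: 52.25
ee_pos: [0.4909, -0.1122, 0.0368]
tcp_rot: [179.9, 0.0, 96.6]
wrist_force: [-0.2, 0.8, 5.9]
opening: 0.0544
grasp_force: 41.9
```

>>> send_rows(targets="0 0 -20 0 255;0 0 -60 0 255;0 0 -110 0 255;0 0 -110 0 255;0 0 -110 0 255")

```text
time: 52.88
ee_pos: [0.4901, -0.112, 0.145]
tcp_rot: [-180.0, -0.0, 96.6]
wrist_force: [0.3, -0.7, -2.4]
opening: 0.0544
grasp_force: 43.0
```

```bash
python3 -c "
from h import *
to(.485,.248,.11,96.57)"
```

```text
shift mm [358.2  36.6  35. ] turn 0.1
```

```bash
python3 - <<'E'
from h import *
p=plane("wrist",[(103,119),(484,218)],.045,([0.5030,0.3831,0.0679],[179.85,-.09,96.63]));print(p)
d=p[1]-p[0];L=np.hypot(*d);d/=L;n=np.array([d[1],-d[0]]);print(L,np.degrees(np.arctan2(d[1],d[0])),"centre",p.mean(0)+.12*n)
E
```

```text
[[0.39223313 0.45207361]
 [0.62382408 0.41956997]]
0.23386076612152734 -7.989241121483769 centre [0.49135015 0.31698648]
```

>>> send_rows(targets="60 10 0 0 255;120 20 0 0 255;358 37 0 0 255;358 37 0 0 255;358 37 0 0 255;358 37 0 0 255;358 37 0 0 255;358 37 0 0 255;358 37 40 0 255;358 37 70 0 255;358 37 85 0 255;358 37 85 0 255;358 37 85 0 255")

```text
time: 54.5
ee_pos: [0.4863, 0.2478, 0.062]
tcp_rot: [179.9, -0.0, 96.6]
wrist_force: [0.4, -0.1, -1.0]
opening: 0.0544
grasp_force: 42.9
```

```bash
python3 -c "
from h import *
to(.485,.248,.0295,96.57)"
```

```text
shift mm [ 0.3 -1.3 32.5] turn 0.0
```

>>> send_rows(targets="0 -1 12 0 255;0 -1 22 0 255;0 -1 29 0 255;0 -1 31.5 0 255;0 -1 32.5 0 255;0 -1 32.5 0 255")

```text
time: 55.25
ee_pos: [0.4845, 0.2479, 0.0298]
tcp_rot: [180.0, -0.0, 96.7]
wrist_force: [-7.2, -3.3, 13.8]
opening: 0.0546
grasp_force: 44.2
```

>>> send_rows(targets="0 0 -1 0 120;0 0 -1 0 60;0 0 -1 0 0;0 0 -1 0 0;0 0 -1 0 0;0 0 -20 0 0;0 0 -60 0 0;0 0 -110 0 0;0 -50 -170 0 0;-60 -50 -220 0 0;-60 -50 -220 0 0;-60 -50 -220 0 0;-60 -50 -220 0 0;-60 -50 -220 0 0")

```text
time: 57.0
ee_pos: [0.4416, 0.1828, 0.2465]
tcp_rot: [-179.8, 0.0, 96.7]
wrist_force: [0.2, -0.5, -0.3]
opening: 0.0854
grasp_force: 0.0
```

```bash
python3 - <<'E'
from h import *
a=camera("wrist");b=camera("side");cv2.imwrite("pics/s6.png",b)
cv2.imwrite("pics/fin.png",cv2.resize(np.hstack([a,b]),(800,300)))
E
python3 jars.py pics/w12.png .063
```

```text
[0.4416 0.1827 0.247 ] [-1.7989e+02  3.0000e-02  9.6680e+01]
red px [334. 128.] encl 483.9 249.4 r 27.2 cen 484.5 249.3
blue px [369.  13.] encl 502.6 382.8 r 27.1 cen 505.3 377.2
white px [352.  64.] encl 493.3 317.2 r 26.7 cen 494.1 317.9
```

View pics/fin.png

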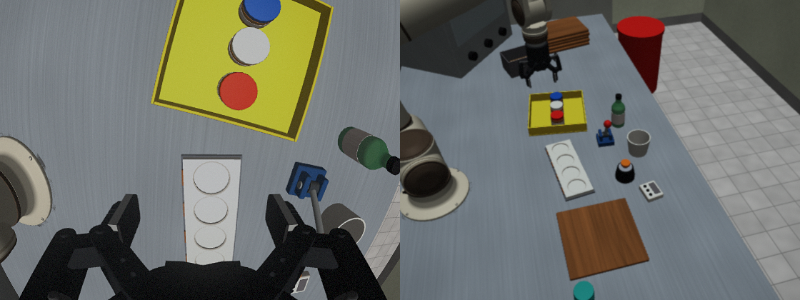

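The three jars stand upright in the crate, at (262,10), (250,47) and (238,90) in the left picture. The bed is empty, and the bottle, tub, timer and turquoise look-alike are where they were. I'll hand the job in.

```bash
python3 -c "
from workcell import ticket
print(ticket.job_done())"
```

```text
the job is handed in; nothing more can be done
None
```

The job is handed in: all three jars present (red, white, blue) went through the coder bed, lever and trigger steps in order and now stand upright in the yellow crate, with the bottle, tub and timer undisturbed.

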